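Unlatch the cassette sealer's catch tray and collect the finished cassette

ROBOT

A 6-joint arm with a two-finger parallel gripper is mounted at the origin on the work surface. World frame = base frame: x ahead of the robot, y to its left, z up, the work surface at z = 0. Lengths are in m, angles in rad, forces in N, time in s.
With the tool pointing down it reaches from about 0.425 to 0.95 m from the base axis. Payload 14.7 kg.
Tool frame: the origin (TCP) lies at the very end of the fingers, on their centre line; the grasp point (between the pads) lies 19 mm behind it; z points along the fingers, y is the line along which they close (so a half turn about z gives the same grasp; the last joint's range is limited). The gripper opens to 85 mm and grips with 20 to 120 N. Pads are 22 mm wide; open, the fingers measure 114 mm over their backs; the gripper's body (76 mm by 85 mm) begins 54 mm behind the grasp point. The pads swing forward as they close: fully open they stand 13 mm farther back than shut.
Start: joints at [-1.352, 0.48, 1.596, -0, 1.065, -0.047], TCP at [0.171, -0.627, 0.208] pointing down, gripper open.
Joint ranges: [-2.75, 2.75], [-0.82, 2.05], [0.23, 2.67], [-1.56, 4.7], [0.09, 2.69], [-2.92, 2.92]. Speed limits (rad/s): [1.89, 1.89, 2.39, 3.01, 3.01, 3.01].

INTERFACE

Orientations are given as [roll, pitch, yaw] about the fixed x, y, z axes, in that order (R = Rz(yaw) Ry(pitch) Rx(roll)).
In Python, from rig import reach, move_linear, movej, release, grab, dwell, ik, read_state, snapshot, Unreachable, hand_in gives the robot as it stands. Calls block until the motion is done:
- reach(position, orientation): joint-space move of the TCP to a pose.
- move_linear(position, speed=0.15, ori=None): straight line of the TCP; ori=None keeps the orientation; speed is the mean speed in m/s.
- movej(angles): joint-space move.
- release() and grab(squeeze=None): open the fingers fully, or close them until they stop; squeeze is the grip in N (None keeps the last).
- dwell(seconds).
- ik(position, orientation): joint angles nearest the present ones, or None.
- read_state(): the state.
- snapshot(name): name is "side" or "top"; returns a dict with "img" (400x640x3 uint8, red, green, blue), "fx", "fy", "cx", "cy" (pixels), "view" (4x4, takes a point from world to camera coordinates). Camera axes: x right, y down, z forward; pixel columns grow to the right and rows downward; lengths in m; the calibration is good to about 2 mm. A picture is of the moment at which its call begins. There is no depth.
A pose or a line that the arm cannot do raises Unreachable and nothing moves.
- hand_in(): hands the job in; it is judged then, once.
The state is a dict: "clock": time; "joints": joint angles; "dq": joint speeds; "joint_torque": joint torques, N m; "eef_pos": TCP position; "tool_rot": TCP orientation; "ft_force": force on the tool from outside, world axes, zero at the start; "ft_torque": the same for the moment, N m; "width": finger opening in m; "gripper_force": force on a finger pad.
Only numpy, scipy, OpenCV 4.12 (cv2) and the standard library are available. Lean on these libraries where they do the work, as an engineer would, in place of code of your own. Each camera call takes 0.05 s, during which the arm holds its last target. There are 200 camera calls.

TASK

The catch tray at the front of the bench-top sealer is locked. Squeeze the two spring buttons on the sides of its handle together to free the latch, draw the tray all the way out and leave it out, then take the finished cassette from it and set it down gently, the way up it was, flat on the floor of the open grey tote; do not drop it. Leave the tote and the tube rack standing where they are.

Things in the scene. Friction and masses are not known exactly. Their poses are not given: they have to be found in the camera images.
- machine: The sealer: white housing 200 mm wide, fixed to the bench. Origin on the bench under the middle of its front face; +x points from the front back into the machine, +y to the robot's left when facing it, z up. It is 82 mm high for the first 170 mm, then 150 mm high up to 300 mm. The tray slides out along the machine's -x. A grey plinth 24 mm high stands 10 mm proud under the tray front.
- handle (a point): Middle of the tray's handle, midway between its two side buttons: with the tray shut, 65 mm in front of the machine's front face and 48 mm above the bench. It moves with the tray; axes as the machine's. The grey handle sticks out 99 mm, up to 44 mm wide at its tip, top 72 mm above the bench. Can be taken from above, fingers closing along y over the buttons; the bench below and beside is free.
- button_left (a joint): Travel of the cream ribbed button plate on the handle's +y side, m: 0 out, 0.012 fully in (moves to -y). 40 mm long along x, centred on point handle, from 26 to 66 mm above the bench; outer face 27 mm from the handle's middle when out, 15 mm when in. Spring: 4 N to start, 10 N fully in; springs back. Its hook lets go from 0.005 inward.
- button_right (a joint): The same, mirrored, for the button on the handle's -y side (moves to +y): 0 out, 0.012 fully in. Both must be in at once, and kept in while the tray starts to move (its first 25 mm), for the tray to come free.
- tray (a joint): How far the grey catch tray is drawn out, m: 0 shut (start), 0.14 fully out. About 2 N of friction; it stays where it is left. Inside 145 mm long and 156 mm wide, floor 32 mm above the bench; side walls rise to 62 mm, front wall to 76 mm above the bench. The tray front is at the machine's front face when shut.
- cassette: The finished cassette: a white plastic box 90 mm long (its x), 44 mm wide (its y), 40 mm high, about 0.12 kg, closed, with a row of small discs on top. Origin at the centre of its underside. It starts upright on the tray floor, hidden under the housing until the tray is out, its length roughly along the tray's travel, its middle about 60 mm behind the tray's front wall.
- tote: The open grey tote, loose on the bench: 240 mm long (its x), 170 mm wide (its y), 65 mm high, walls and floor 4 to 5 mm thick. Origin at the centre of its underside. It stands on the left or the right of the sealer; a tube rack stands on the other side. Behind these, beside the sealer, stand two more things up to 125 mm high.
- tube_rack: Bystander: blue rack 210 x 110 mm with capped tubes, 107 mm high. Origin at the centre of its underside.

How it is judged:
By the outcome, as a careful person would: the job done as asked, in the order asked, and still so for the second after the job is handed in, with the robot touching nothing.
It also fails if it takes over 51 s, if anything falls off the work surface, if the arm or the gripper's body presses on something with over 40 N, if the wrist force passes 120 N, or if a joint passes its speed limit or range.

## Working session

There is one attempt and no reset: what is moved stays moved. The work goes in short steps, each a Python script; the robot and the scene stay as the last script left them, time stands still between calls to the robot, and variables do not carry over. Pictures are saved under pics/ and viewed, at most 10 in all, crops included, and the job is handed in when it is done.

```bash
mkdir -p pics; ls
python3 - <<'E'
from rig import *
import cv2,numpy as np
for n in("top","side"):
    s=snapshot(n); cv2.imwrite(f"pics/{n}0.png",s["img"][:,:,::-1])
    print(n,s["fx"],s["fy"],s["cx"],s["cy"]);print(np.round(s["view"],4).tolist())
print(read_state())
E
```

```text
pics
top 396.73607832943696 396.73607832943696 325.54063242380874 197.60770101934438
[[0.0076, -0.9998, 0.0185, -0.0053], [-0.9891, -0.0103, -0.1472, 0.6335], [0.1474, -0.0172, -0.9889, 1.0565], [0.0, 0.0, 0.0, 1.0]]
side 421.94062924442744 421.94062924442744 322.38196031588086 191.91454114776738
[[-0.8515, -0.5243, 0.0075, 0.5296], [-0.3295, 0.5238, -0.7855, 0.2444], [0.4079, -0.6713, -0.6188, 0.9475], [0.0, 0.0, 0.0, 1.0]]
{'clock': 0.1, 'joints': array([-1.35156049e+00,  4.80795433e-01,  1.59680630e+00, -1.37163910e-05,
        1.06510208e+00, -4.65936355e-02]), 'dq': array([-2.02575457e-04, -2.22957654e-03, -8.83302318e-04, -1.88060847e-03,
        2.12030575e-04, -1.84685274e-05]), 'joint_torque': array([ 1.52569235e-03, -9.52249074e+01, -4.31040823e+01,  5.90943273e-05,
        5.19585228e-03, -1.36470393e-05]), 'eef_pos': array([ 0.17069476, -0.62677644,  0.20742121]), 'tool_rot': array([-3.14048214e+00, -3.97751571e-05,  2.65836106e-01]), 'ft_force': array([ 0.74145477,  0.53710906, -0.46722907]), 'ft_torque': array([ 0.01223781, -0.03871211, -0.02187296]), 'gripper_force': 0.0, 'width': 0.08552916402930232}
```

View pics/top0.png

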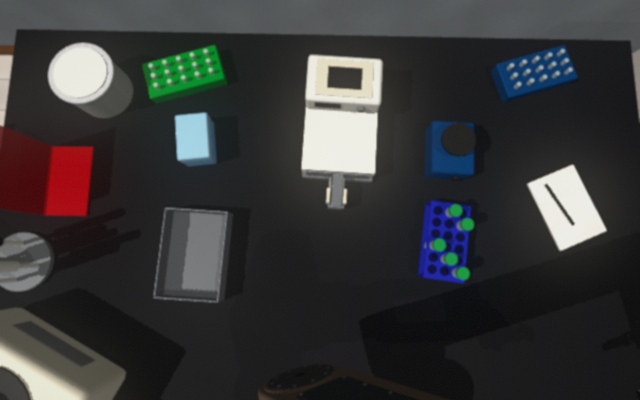

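View pics/side0.png

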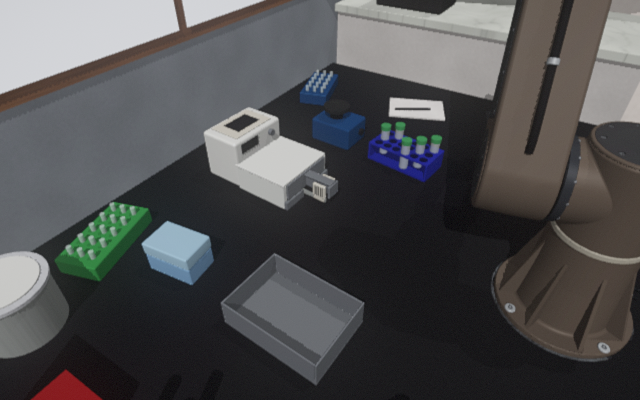

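```bash
cat > h.py <<'E'
from rig import *
import cv2,numpy as np
def cast(s,uv,z):
    uv=np.atleast_2d(np.array(uv,float)); V=np.array(s["view"]); R,t=V[:3,:3],V[:3,3]
    c=-R.T@t
    d=np.c_[(uv[:,0]-s["cx"])/s["fx"],(uv[:,1]-s["cy"])/s["fy"],np.ones(len(uv))]@R
    return c+d*((z-c[2])/d[:,2])[:,None]
def crop(s,x0,y0,x1,y1,k,name):
    im=cv2.resize(s["img"][y0:y1,x0:x1],None,fx=k,fy=k,interpolation=cv2.INTER_CUBIC)
    cv2.imwrite("pics/"+name,im[:,:,::-1])
E
python3 - <<'E'
from h import *
s=snapshot("top"); crop(s,290,90,400,215,4,"c1.png")
g=s["img"].astype(int).sum(2)/3
np.set_printoptions(precision=4,suppress=True)
# sub-pixel roof side edges
def edge(p,thr):  # first crossing
    i=np.where((p[:-1]>thr)!=(p[1:]>thr))[0][0]; return i+(thr-p[i])/(p[i+1]-p[i])
L=[];R=[]
for r in range(120,165,3):
    L.append((340-edge(g[r,340:280:-1],120),r)); R.append((340+edge(g[r,340:410],120),r))
for n,e in(("L",L),("R",R)):
    P=cast(s,e,.082); k=np.polyfit(P[:,0],P[:,1],1); print(n,k,np.std(P[:,1]-np.polyval(k,P[:,0])),e[0],e[-1],P[0],P[-1])
for c in (308,312,316,320,352,358,364,370): print(c,g[165:190,c].astype(int))
im=s["img"]; hsv=cv2.cvtColor(im,cv2.COLOR_RGB2HSV)
print(im[185:210:2,326],im[195,322:352].tolist())
E
```

```text
L [-0.0549  0.109 ] 0.00026214364939823744 (np.float64(303.7688442211055), 120) (np.float64(300.70319634703196), 162) [0.845 0.063 0.082] [0.7257 0.0695 0.082 ]
R [-0.0581 -0.0923] 0.00032799467509504374 (np.float64(377.4144144144144), 120) (np.float64(375.42152466367713), 162) [ 0.8479 -0.1415  0.082 ] [ 0.7282 -0.1346  0.082 ]
308 [235 235 235 223 170 127 110  91  77  81  97 105  90  70  58  53  53  51
  51  51  51  51  50  50  49]
312 [235 235 235 228 195 151 123  94  78  79  95 106  95  75  61  55  54  53
  53  53  53  53  52  51  50]
316 [235 235 235 233 214 162 122  96  80  77  89 106 100  82  65  56  56  55
  56  53  54  53  53  53  52]
320 [235 235 235 235 223 170 125 105  88  80  89 107 105  88  67  59  57  55
  56  54  54  53  53  52  51]
352 [235 235 235 235 235 235 222 168 124 108  90  79  78  83  82  74  61  54
  52  51  51  50  50  50  49]
358 [234 235 235 235 235 235 228 193 149 122  96  79  78  91 103  93  73  58
  52  51  49  49  51  48  48]
364 [234 235 235 234 234 235 234 221 168 122  96  80  77  89 106 104  85  65
  56  55  54  52  53  53  52]
370 [234 235 234 234 235 235 235 225 176 126 109 104 105 112 118 112  89  66
  55  53  53  51  51  51  50]
[[ 54  53  50]
 [ 76  75  69]
 [134 130 118]
 [141 136 122]
 [143 138 122]
 [146 140 124]
 [150 144 128]
 [162 156 138]
 [168 162 144]
 [108 104  92]
 [ 56  55  52]
 [ 50  50  48]
 [ 47  48  46]] [[51, 51, 48], [51, 50, 47], [51, 51, 47], [75, 73, 66], [146, 140, 124], [212, 204, 180], [222, 214, 189], [179, 172, 152], [116, 113, 102], [89, 89, 88], [108, 110, 111], [120, 122, 123], [120, 122, 123], [121, 123, 124], [121, 122, 124], [120, 121, 123], [121, 122, 123], [120, 121, 123], [118, 120, 120], [114, 114, 112], [122, 119, 110], [167, 161, 142], [216, 207, 183], [213, 204, 181], [153, 146, 130], [81, 78, 70], [50, 50, 45], [47, 47, 43], [48, 47, 44], [47, 47, 44]]
```

View pics/c1.png

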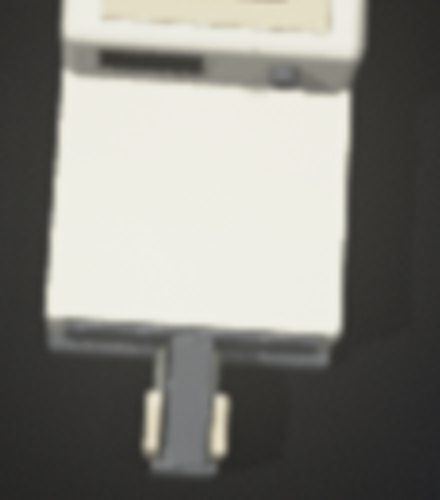

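Run:
```python
from h import *
np.set_printoptions(precision=4,suppress=True)
s=snapshot("top"); im=s["img"].astype(int)
F=cast(s,[(308,169),(312,169.5),(316,169.8),(320,170),(352,171.9),(358,172.5),(364,173),(370,173)],.082)
k=np.polyfit(F[:,1],F[:,0],1);print("front dx/dy",k)
m=((im[:,:,0]-im[:,:,2]>10)&(im.sum(2)>300)).astype(np.uint8); m[:178]=0;m[215:]=0;m[:,:315]=0;m[:,360:]=0
n,l,st,c=cv2.connectedComponentsWithStats(m); print(st[1:],c[1:]); print(cast(s,c[1:],.066))
print(cast(s,[336.7,196],.07))
for z in(0,.065):print(z,cast(s,[(165,208),(232,210),(221,302),(155,299)],z))
g=im.sum(2)/3
print(g[250,145:240].astype(int)); print(g[195:315,185].astype(int)); print(g[195:315,205].astype(int))
t=snapshot("side");
# tote rim corners in the side view
print(cast(t,[(277,258),(363,306),(318,377),(223,305)],.065))
crop(t,280,160,360,220,8,"c2.png")
```

```text
front dx/dy [0.0543 0.7033]
[[326 187   5  17  77]
 [342 188   6  17  73]] [[327.8442 194.7792]
 [344.1781 196.2055]]
[[ 0.6386 -0.0055  0.066 ]
 [ 0.6351 -0.0502  0.066 ]]
[[ 0.6349 -0.0295  0.07  ]]
0 [[0.6056 0.4599 0.    ]
 [0.6017 0.2683 0.    ]
 [0.3443 0.2879 0.    ]
 [0.3514 0.4705 0.    ]]
0.065 [[0.598  0.4347 0.065 ]
 [0.5943 0.2541 0.065 ]
 [0.3515 0.2726 0.065 ]
 [0.3582 0.4447 0.065 ]]
[ 34  33  34  34  35  35  35  33  33  35  35  34  36  50  75  81  67  51
  49  49  49  48  51  56  69  77  79  79  79  78  80  79  79  79  79  79
  79  80  78  81  92 112 121 122 122 122 122 122 121 121 122 122 121 122
 121 121 122 121 121 121 121 121 121 121 121 121 120 121 121 122 121 120
 120 115 111 107 110 108  86  62  51  50  50  48  37  28  27  26  26  25
  26  25  26  24  25]
[ 36  35  35  38  36  36  36  36  36  37  33  27  33  70  96  85  68  70
  77  78  79  79  79  79  80  80  79  80  79  79  79  80  79  80  79  79
  79  79  78  79  79  80  79  80  79  80  80  80  80  81  81  81  84  89
  92  92  92  93  92  93  93  98 108 113 113 113 113 113 113 114 116 119
 123 122 123 123 122 123 124 125 124 124 124 123 124 124 124 124 124 125
 124 124 122 111  92  74  68  66  65  66  62  52  48  71  92  78  49  36
  36  34  38  36  36  37  35  35  35  35  36  35]
[ 37  37  36  37  37  36  37  37  37  35  31  28  23  29  54  81  84  79
  91 109 117 118 117 118 118 118 118 118 118 118 119 118 119 119 120 119
 120 120 121 119 120 120 120 121 121 120 121 120 121 121 120 121 120 121
 121 121 120 121 121 121 121 121 121 121 121 122 122 121 123 123 122 122
 123 122 122 122 122 123 123 123 122 123 123 123 122 123 123 123 123 122
 123 123 123 122 115  96  81  71  68  67  68  64  55  49  66  88  86  61
  40  36  36  36  36  36  36  35  36  36  35  36]
[[0.5728 0.2768 0.065 ]
 [0.3473 0.2902 0.065 ]
 [0.3454 0.4647 0.065 ]
 [0.5889 0.438  0.065 ]]
```

View pics/c2.png

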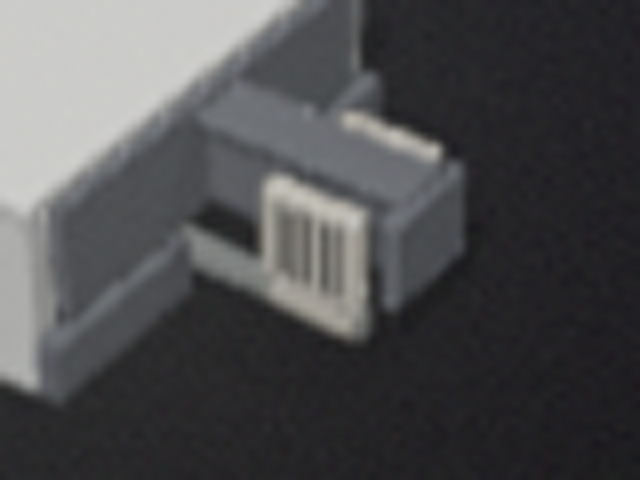

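Run:
```python
from h import *
np.set_printoptions(precision=3,suppress=True)
H=np.array([.6367,-.0277]);yaw=-.0555;d=np.array([-np.cos(yaw),-np.sin(yaw)]);O=[np.pi,0,yaw]
def rep(t):
    q=read_state();print(t,round(q["clock"],2),q["eef_pos"],q["ft_force"],q["width"],q["gripper_force"])
reach([*H,.2],O);rep("above")
move_linear([*H,.029],.12);rep("down")
grab(40);dwell(.2);rep("grip")
for a in(.03,.125,.132,.136,.139,.141,.143):
    move_linear([*(H+d*a),.029],.1 if a==.125 else .05);rep(a)
    if np.dot(read_state()["ft_force"][:2],d)<-15: break
for n in("top","side"):
    cv2.imwrite(f"pics/{n}1.png",snapshot(n)["img"][:,:,::-1])
```

```text
above 2.93 [ 0.637 -0.028  0.2  ] [-0.29  -0.392  0.815] 0.08522256928287421 0.0
down 4.51 [ 0.637 -0.028  0.03 ] [-0.556 -0.328  0.234] 0.08533633824535743 0.0
grip 5.27 [ 0.637 -0.027  0.03 ] [-2.134  5.696 13.713] 0.02710130043799732 39.16209474205971
0.03 6.02 [ 0.607 -0.026  0.03 ] [-1.541  5.554 12.746] 0.027393875587629766 39.7094352543354
0.125 7.12 [ 0.513 -0.021  0.03 ] [-1.034  4.556 16.741] 0.027241816584644505 40.089922696352005
0.132 7.41 [ 0.505 -0.02   0.03 ] [-1.219  4.111 16.705] 0.027327065287947618 40.85900768637657
0.136 7.66 [ 0.502 -0.02   0.03 ] [-0.563  5.331 17.331] 0.02695327516027634 40.898007452487946
0.139 7.91 [ 0.499 -0.02   0.03 ] [-1.383  5.527 15.39 ] 0.027215239070778913 40.809414088726044
0.141 8.16 [ 0.497 -0.02   0.03 ] [ 2.209  4.766 12.732] 0.026883139897288955 40.50529047846794
0.143 8.41 [ 0.497 -0.02   0.03 ] [10.632  5.961  2.345] 0.027286838498156978 41.48170530796051
```

View pics/side1.png

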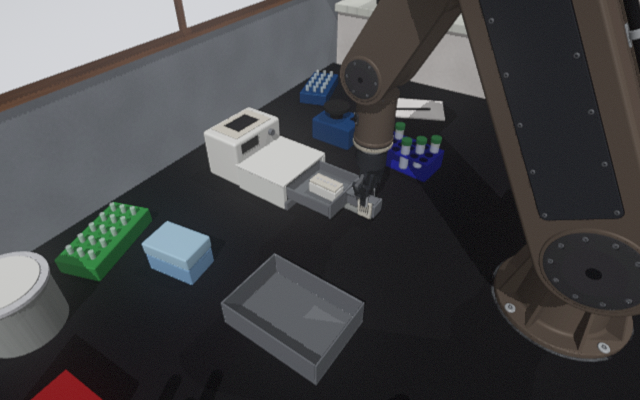

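Run:
```python
from h import *
np.set_printoptions(precision=3,suppress=True)
release();p=read_state()["eef_pos"];move_linear([p[0],p[1],.2],.2)
reach([.5,.3,.25],[np.pi,0,-.0555]);q=read_state();print(q["clock"],q["joints"])
s=snapshot("top");crop(s,270,120,410,270,4,"c3.png")
```

```text
11.3417 [ 0.487  0.346  1.705 -0.     1.091  2.114]
```

View pics/c3.png

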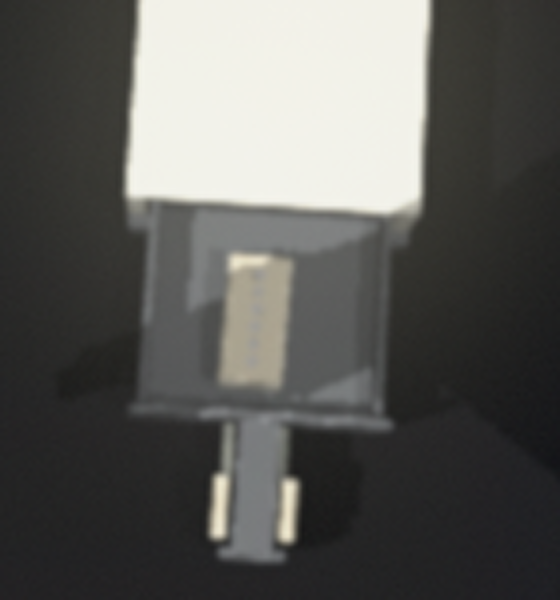

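Run:
```python
from h import *
np.set_printoptions(precision=4,suppress=True)
s=snapshot("top");im=s["img"].astype(int)
m=((im[:,:,0]-im[:,:,2]>10)&(im.sum(2)>240)).astype(np.uint8);m[:181]=0;m[219:]=0;m[:,:320]=0;m[:,350:]=0
c=max(cv2.findContours(m,cv2.RETR_EXTERNAL,cv2.CHAIN_APPROX_NONE)[0],key=cv2.contourArea)
P=cast(s,c[:,0],.072)
r=cv2.minAreaRect((P[:,:2]*1000).astype(np.float32));print(r);print(cv2.boxPoints(r))
print(cast(s,[(327,183.5),(343.75,184),(340.25,217.2),(324.5,216)],.072))
print("tray ctr near",cast(s,[(305.5,210),(365.5,210)],.062))
```

```text
((625.2765502929688, -20.637466430664062), (44.107791900634766, 91.21437072753906), 85.74138641357422)
[[578.1576 -39.2438]
 [669.1201 -46.0172]
 [672.3955  -2.0312]
 [581.433    4.7423]]
[[ 0.6688 -0.0028  0.072 ]
 [ 0.668  -0.0486  0.072 ]
 [ 0.5768 -0.0392  0.072 ]
 [ 0.5796  0.0033  0.072 ]]
tray ctr near [[ 0.5966  0.0551  0.062 ]
 [ 0.5982 -0.1089  0.062 ]]
```

Run:
```python
from h import *
np.set_printoptions(precision=3,suppress=True)
def rep(t):
    q=read_state();print(t,round(q["clock"],2),q["eef_pos"],q["ft_force"],q["width"],q["gripper_force"])
C=[.624,-.0206];O=[np.pi,0,-.0743]
reach([*C,.2],O);move_linear([*C,.1],.15);move_linear([*C,.038],.06);rep("down")
grab(30);dwell(.2);rep("grip")
move_linear([*C,.06],.05);move_linear([*C,.22],.15);rep("up")
T=[.470,.358]
reach([*T,.2],[np.pi,0,-.045]);rep("over tote")
s=snapshot("top");crop(s,100,150,300,330,3,"c4.png")
```

```text
down 14.75 [ 0.624 -0.021  0.038] [ 0.053 -0.028  0.846] 0.08516842853346515 0.0
grip 15.48 [ 0.624 -0.021  0.039] [-1.754 -0.181  6.912] 0.04061005220066052 29.36301738023758
up 17.29 [ 0.623 -0.021  0.219] [-0.25  -0.05  -1.746] 0.038925755699319914 49.70274574588984
over tote 18.81 [0.471 0.357 0.2  ] [ 0.136 -0.048 -2.39 ] 0.038824638132172205 49.7203859151341
```

View pics/c4.png

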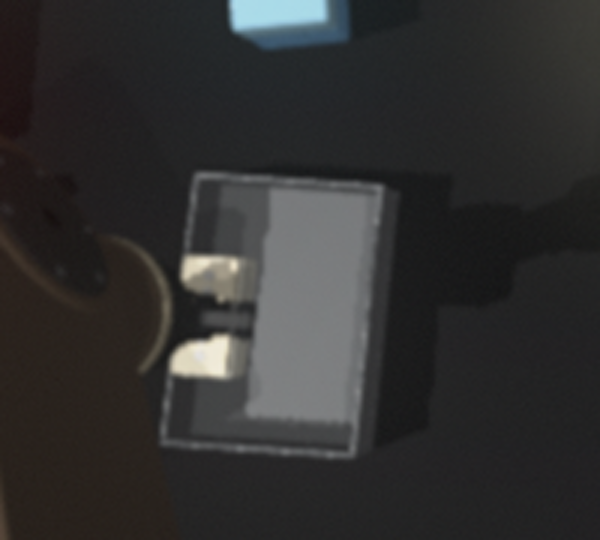

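Run:
```python
from h import *
np.set_printoptions(precision=3,suppress=True)
def rep(t):
    q=read_state();print(t,round(q["clock"],2),q["eef_pos"],q["ft_force"],q["width"],q["gripper_force"]);return q
s=snapshot("top")
R=cast(s,[(165.7,208.3),(228,212.3),(218,301.7),(154.3,297.3)],.065);T=R[:,:2].mean(0);e=R[0]-R[3]+R[1]-R[2];yaw=np.arctan2(e[1],e[0]);print(R,T,yaw)
O=[np.pi,0,yaw]
move_linear([*T,.16],.1,O);move_linear([*T,.03],.1);f0=rep("low")["ft_force"][2]
z=.02;move_linear([*T,z],.04)
while z>.007:
    f=rep(z)["ft_force"][2]
    if f-f0>3: break
    z-=.0015;move_linear([*T,z],.02);dwell(.1)
s=snapshot("side");crop(s,200,220,400,390,3,"c5.png")
```

```text
[[0.597 0.433 0.065]
 [0.588 0.265 0.065]
 [0.352 0.28  0.065]
 [0.363 0.447 0.065]] [0.475 0.356] -0.06330019900735993
low 20.91 [0.475 0.356 0.031] [-0.066 -0.344 -1.561] 0.03928532437899058 49.72238320391625
0.02 21.31 [0.475 0.356 0.02 ] [-0.527  0.679 -1.585] 0.03879019187749528 49.72215115791187
0.0185 21.66 [0.475 0.356 0.019] [ 0.086 -1.078 -2.748] 0.03910790941097942 49.721786635927856
0.016999999999999998 22.01 [0.475 0.356 0.017] [-0.059 -0.69  -1.336] 0.03897901157819842 49.72231490537524
0.015499999999999998 22.36 [0.475 0.356 0.015] [ 0.366  0.25  -1.902] 0.039147160151629085 49.7233802662231
0.013999999999999999 22.71 [0.475 0.356 0.014] [ 0.073  0.546 -2.439] 0.03916641787255981 49.72238754155114
0.012499999999999999 23.06 [0.475 0.356 0.012] [ 0.775  0.401 -1.779] 0.03904180978490008 49.72195081645623
0.011 23.41 [0.475 0.356 0.011] [ 0.653 -0.422  3.6  ] 0.0387957667283082 50.96297384239733
```

View pics/c5.png

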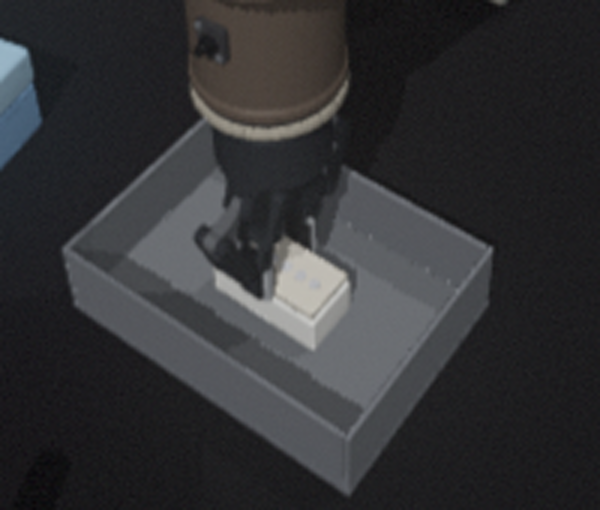

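Contact is felt and the cassette sits flat on the tote floor. I'll release, back off and look again.

Run:
```python
from h import *
p=read_state()["eef_pos"]
release();dwell(.2);move_linear([p[0],p[1],.1],.08);move_linear([p[0],p[1],.25],.2)
reach([.45,-.15,.3],[np.pi,0,-.06]);dwell(.3)
print(read_state()["clock"])
a=snapshot("top");b=snapshot("side")
A=cv2.resize(a["img"][100:320,130:400],None,fx=1.4,fy=1.4);B=cv2.resize(b["img"][100:390,190:480],A.shape[1::-1])
cv2.imwrite("pics/end.png",np.hstack([A,B])[:,:,::-1])
```

```text
28.5
```

View pics/end.png

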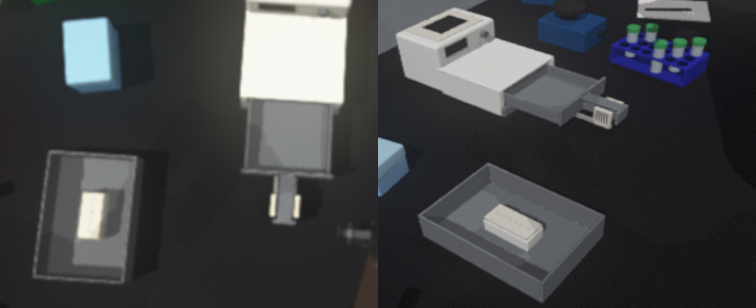

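The cassette lies upright and flat in the tote (about (92,215) in the left half of the picture). The tray is still fully out and empty, and the tote and rack haven't moved.

```bash
python3 -c "
from rig import *
print(hand_in())"
```

```text
the job is handed in; nothing more can be done
None
```

The job is handed in at about 28.5 s on the robot's clock: the tray is fully out, the cassette sits upright and flat on the tote floor, and the tote and tube rack look unmoved in the last pictures; no verdict came back.

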